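# Find the hidden catch tile and pop the gas-cock hatch

### The job

The gas cock is under the small wooden hatch in the tiled ledge, and the catch of that hatch is hidden under one of the six tiles in the row in front of it. Feel along the row gently with the fingertips until one tile gives, press that tile fully in so that the hatch pops up, then take the hand away. Do not touch or pry the hatch itself, and leave the butter dish on its turntable, the grater and the tongs where they are.

Things in the scene. Friction and masses are not known exactly. Their poses are not given: they have to be found in the camera images.
- ledge: Fixed box tiled in blue, 200 mm (its x) by 320 mm (its y) by 50 mm high; origin at the centre of its underside, on the counter; its -x side faces the robot, +z up. Along its front lies a row of six square tiles, centres at x = -64 mm and y = -120, -72, -24, 24, 72, 120 mm in this frame.
- row (a point): Middle of the row of six tiles, level with the ledge's top (z = 50 mm). Five tiles are fixed, 45 mm wide, light joints around them, tops level with the ledge. One, at any of the six places, is the catch: 42 mm wide, open gap of about 3 mm around it, top recessed 2 mm (z = 48 mm). No pose is given for the tiles: find the catch by feel or sight.
- catch (a joint): How far the catch tile is pushed in, straight down: 0 = out (as at the start), 0.006 m = fully in. It takes 3 to 5 N to push and stays where it is left; no spring returns it. A linkage raises the hatch in step with it, 0.35 rad at full travel.
- hatch: Wooden hatch board, 104 mm (x) by 244 mm (y) by 6 mm, closed flush with the top of the ledge, behind the tile row (front edge at x = -16 mm of the ledge). Origin on its hinge at the far edge, at x = 88 mm, z = 50 mm of the ledge; its z axis is upright when shut. Its front edge rises about 35 mm when the catch is pressed.
- turntable: Bystander: wooden turntable disc, 180 mm across, 22 mm high, loose; origin at the centre of its underside.
- butter_dish: Bystander: white ceramic butter dish with lid and knob, 100 x 140 x 84 mm, loose, standing on the turntable; origin at the centre of its underside.
- grater: Bystander: flat orange plastic grater lying on the counter, 240 mm long (its x) by 85 mm by 14 mm, loose; origin on the underside near the middle, where handle meets blade.
- tongs: Bystander: stainless tongs lying on the counter, 258 mm long (its x) by 52 mm by 12 mm, loose; origin on the underside near the middle.

How it is judged:
On the way:
1. the fingers press the catch tile in, at least 5 of its 6 mm (value of joint catch above 0.005 m and contact force between the fingers and anything else above 0.5 N), for 0.05 s.
At the end, for the whole second after the job is handed in: The catch tile is in by at least 5 mm, the hatch stands open by more than 0.26 rad and is still, and the four bystanders are within 15 mm of where they began (value of joint catch above 0.005 m and angle between hatch's own z axis and vertical above 0.26 rad and angular speed of hatch below 0.1 rad/s and distance of each of turntable, butter_dish, grater, tongs from where it was at the start of the episode below 0.015 m); the robot touches nothing.
It fails at once if the robot touches the hatch with more than 1 N (contact force between any of the fingers, the arm and hatch above 1 N).
It fails at once if a tile or anything else is pushed or knocked with more than 100 N (not gentle) (contact force between the fingers and anything else above 100 N).
It fails at once if the butter dish, turntable, grater or tongs are moved or lifted by more than 15 mm (distance of any of turntable, butter_dish, grater, tongs from where it was at the start of the episode above 0.015 m).
It also fails if it takes over 48 s, if anything falls off the work surface, if the arm or the gripper's body presses on something with over 40 N, if the wrist force passes 120 N, or if a joint passes its speed limit or range.

### The arm

A 6-joint arm with a two-finger parallel gripper is mounted at the origin on the work surface. World frame = base frame: x ahead of the robot, y to its left, z up, the work surface at z = 0. Lengths are in m, angles in rad, forces in N, time in s.
With the tool pointing down it reaches from about 0.4 to 0.825 m from the base axis. Payload 7 kg.
Tool frame: the origin (TCP) lies at the very end of the fingers, on their centre line; the grasp point (between the pads) lies 19 mm behind it (grip_depth is the distance from the TCP to the grasp point, in m); z points along the fingers, y is the direction in which the jaws open and shut (so a half turn about z gives the same grasp; the last joint's range is limited). The gripper opens to 88 mm and grips with 3 to 60 N. Pads are 19 mm wide; open, the fingers measure 130 mm over their backs; the gripper's body (78 mm by 193 mm) begins 47 mm behind the grasp point.
Start: joints at [0.288, 0.359, 0.012, 0, -1.224, -0.288], TCP at [0.675, -0, 0.227] pointing down, gripper open.
Joint ranges: [-3.07, 3.07], [-1.43, 2.12], [-1.02, 1.25], [-3.03, 1.67], [-3.05, -0], [-3.03, 3.03]. Speed limits (rad/s): [2.39, 2.39, 3.01, 3.14, 3.14, 3.14].

### API

Orientations are given as [roll, pitch, yaw] about the fixed x, y, z axes, in that order (R = Rz(yaw) Ry(pitch) Rx(roll)).
In Python, from station import get_state, grab_frame, get_calibration, job_done, grip_depth gives the robot as it stands. The module is installed in compiled form; this text tells all that it offers.
- The arm moves only by the shell command python3 -m crank 'ROWS' [FORCE]. ROWS is JSON, a list of rows, each an object with "turn": the turn, a rotation vector about the tool's x, y, z each as a share of 2 pi rad, from -1 to 1, a list of three; "slide": the shift along the tool's x, y, z each as a share of 0.5 m, from -1 to 1, a list of three; "fingers": the opening, from -1 (shut) to 1 (fully open). A call has 1 to 5 rows; each row is the pose to reach, as a shift and turn from the pose commanded when the call began, along the tool's axes at that moment, turning the shorter way round; what a row does not reach only later rows make up. A row lasts 1/12 s, in which the tool goes at most 41.7 mm and 7.16 degrees, less where a joint would pass 70% of its speed; a pose out of reach is approached as far as the arm can. A call with a number of a shift or a turn outside -1 to 1 is refused whole. A call with a gripper value outside its range is refused whole. The fingers move at their own pace and stop on an object; FORCE is the grip in N (left out, the last holds). Time passes only in rows, so rows that repeat a pose let the fingers close. It gives the time, the measured TCP pose, the force and the opening at its end, in the units of the state.
- get_state(): the state, without advancing time (a new reading comes with each control period).
- grab_frame(name): name is "scene" or "side" or "wrist"; returns the picture (480x640x3 uint8, red, green, blue); there is no depth.
- get_calibration(name): a dict with "K" (3x3 intrinsics, pixels), "dist" ([k1, k2, p1, p2, k3] as OpenCV has them; the pictures are not rectified), "pose" (4x4, takes a point from camera to world coordinates). Camera axes: x right, y up, looking along -z (the intrinsics and any distortion apply to the point x, -y, -z); pixel columns grow to the right and rows downward; lengths in m; the calibration is good to about 2 mm. A picture is of the moment at which its call begins: read the wrist's pose just before it. get_calibration takes no time and is no camera call; for the wrist camera it gives the pose at the moment of the call.
- job_done(): hands the job in, once; it reports no verdict.
The state is a dict: "t": time; "q": joint angles; "qd": joint speeds; "joint_efforts": joint torques, N m; "eef_pos": TCP position; "ee_rot": TCP orientation; "force": force on the tool from outside, world axes, zero at the start; "moment": the same for the moment, N m; "width": finger opening in m.
Only numpy, scipy, OpenCV 4.12 (cv2) and the standard library are available. Lean on these libraries where they do the work, as an engineer would, in place of code of your own. Each camera call takes 0.05 s, during which the arm holds its last target.

## Working session

There is one attempt and no reset: what is moved stays moved. The work goes in short steps, Python scripts to look and compute and a shell command to move; the robot and the scene stay as the last step left them, time stands still between calls to the robot, and variables do not carry over. Pictures are saved under pics/ and viewed, and the job is handed in when it is done.

```bash
mkdir -p pics; python3 - <<'E'
from station import *
import cv2
print(get_state())
for n in("scene","side","wrist"):
    c=get_calibration(n);print(n,c)
    cv2.imwrite(f"pics/{n}0.png",cv2.cvtColor(grab_frame(n),cv2.COLOR_RGB2BGR))
E
```

```text
{'t': 0.0, 'q': array([ 2.88081725e-01,  3.59403460e-01,  1.10822242e-02, -3.83445047e-04,
       -1.22408887e+00, -2.88073777e-01]), 'qd': array([-0.00025186,  0.00079682,  0.00070858,  0.00154994,  0.00057295,
        0.00050418]), 'joint_efforts': array([-8.00930356e-04, -5.82726967e+01,  2.93058443e+01,  6.99745238e+00,
        6.93249181e-03, -2.06530804e-04]), 'eef_pos': array([ 6.74520012e-01, -2.44004614e-05,  2.25616132e-01]), 'ee_rot': array([ 3.13994296e+00, -1.12923074e-04, -1.57091887e+00]), 'force': array([ 0.35714843, -0.35617228, -0.19069769]), 'moment': array([-0.00426536, -0.01380469,  0.00675977]), 'width': 0.08770750463289476}
scene {'K': array([[484.84249981,   0.        , 324.02311012],
       [  0.        , 484.84249981, 236.29541094],
       [  0.        ,   0.        ,   1.        ]]), 'dist': array([-0.05242345,  0.        ,  0.        ,  0.        ,  0.        ]), 'pose': array([[-0.6098442 , -0.61861301,  0.4953867 ,  1.09461248],
       [ 0.7924354 , -0.4851747 ,  0.36966424,  0.43792166],
       [ 0.01166998,  0.61799955,  0.78609183,  0.92268195],
     
[... 458 characters left out ...]
0.67134968,  0.74085445,  1.01788754],
       [ 0.        ,  0.        ,  0.        ,  1.        ]])}
wrist {'K': array([[421.64159298,   0.        , 324.87190476],
       [  0.        , 421.64159298, 243.04809952],
       [  0.        ,   0.        ,   1.        ]]), 'dist': array([-0.09468342,  0.        ,  0.        ,  0.        ,  0.        ]), 'pose': array([[-9.99999109e-01, -3.72059952e-04,  1.28225496e-03,
         6.75135596e-01],
       [ 4.35486367e-06, -9.61291676e-01, -2.75532781e-01,
        -7.46692382e-02],
       [ 1.33513574e-03, -2.75532529e-01,  9.61290821e-01,
         3.84154804e-01],
       [ 0.00000000e+00,  0.00000000e+00,  0.00000000e+00,
         1.00000000e+00]])}
```

View pics/scene0.png

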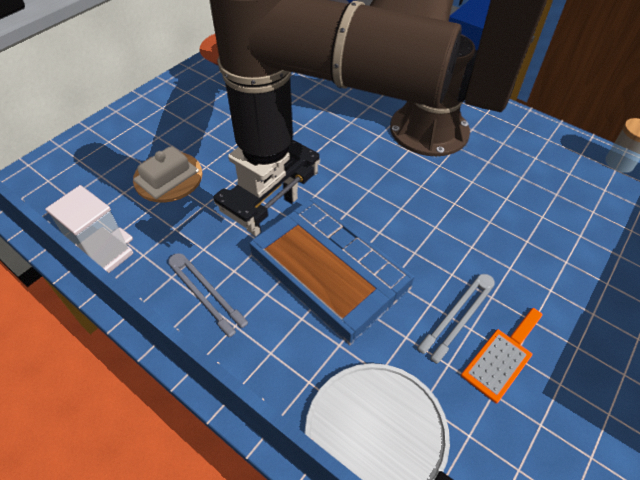

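View pics/side0.png

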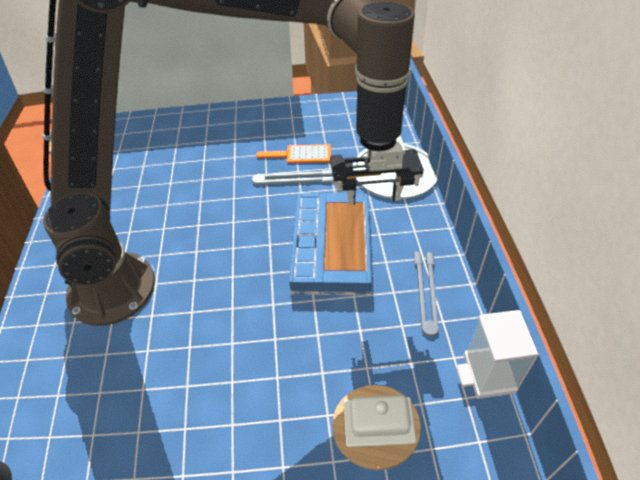

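View pics/wrist0.png

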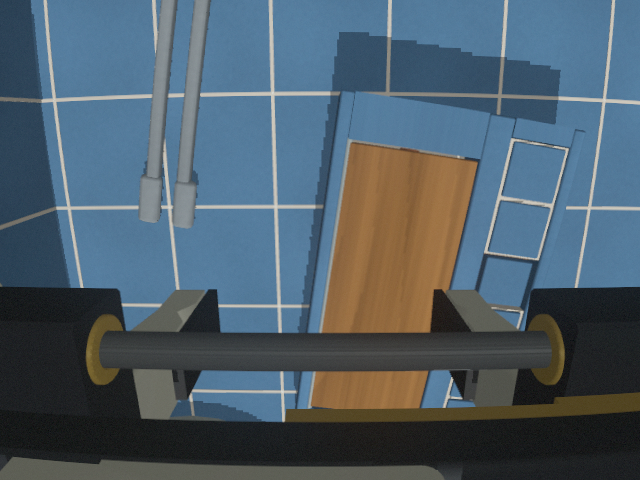

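```bash
python3 - <<'E'
import cv2,numpy as np
a=cv2.imread("pics/side0.png")[180:300,280:385];b=cv2.imread("pics/scene0.png")[190:345,240:420]
cv2.imwrite("pics/z1.png",cv2.resize(a,None,fx=5,fy=5,interpolation=cv2.INTER_CUBIC))
cv2.imwrite("pics/z2.png",cv2.resize(b,None,fx=3.8,fy=3.8,interpolation=cv2.INTER_CUBIC))
E
```

```text
(no output)
```

View pics/z1.png

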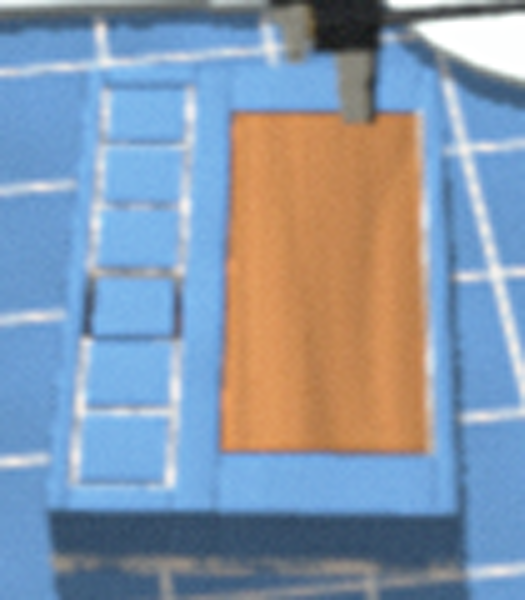

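View pics/z2.png

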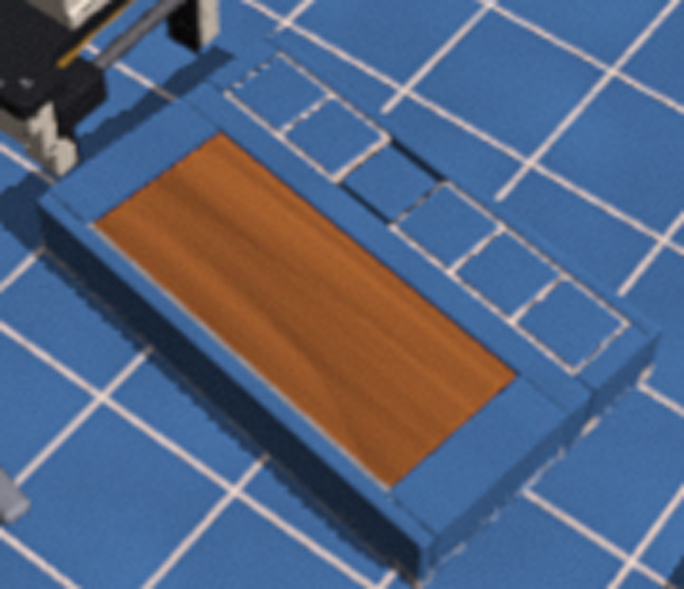

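```bash
cat >h.py <<'E'
import cv2,numpy as np
from station import *
def ray(n,px,z,c=None):
    c=c or get_calibration(n);p=np.array(px,float).reshape(-1,1,2)
    u=cv2.undistortPoints(p,c["K"],c["dist"]).reshape(-1,2)
    d=np.c_[u[:,0],-u[:,1],-np.ones(len(u))]@c["pose"][:3,:3].T
    o=c["pose"][:3,3];return o+d*((z-o[2])/d[:,2])[:,None]
E
python3 - <<'E'
from h import *
print("side",ray("side",[(306.8,241.2)],.048),"scene",ray("scene",[(342.9,238.2)],.048))
for n in("side","scene"):
    im=cv2.imread(f"pics/{n}0.png");h=cv2.cvtColor(im,cv2.COLOR_BGR2HSV)
    m=cv2.inRange(h,(5,100,60),(20,255,255))
    x0,y0,x1,y1=(290,190,380,300) if n=="side" else (245,215,400,330)
    k=np.zeros_like(m);k[y0:y1,x0:x1]=m[y0:y1,x0:x1]
    c=max(cv2.findContours(k,0,2)[0],key=cv2.contourArea).reshape(-1,2)
    w=ray(n,c,.05)[:,:2]
    r=cv2.minAreaRect((w*1000).astype(np.float32));print(n,r,cv2.boxPoints(r))
E
```

```text
side [[0.51887745 0.05466109 0.048     ]] scene [[0.52111944 0.06398949 0.048     ]]
side ((619.0374755859375, 65.61320495605469), (237.76759338378906, 99.86592102050781), 81.99459838867188) [[553.0346   -45.158073]
 [651.9273   -59.066048]
 [685.04034  176.38449 ]
 [586.14764  190.29245 ]]
scene ((621.7321166992188, 70.77264404296875), (243.61856079101562, 101.60266876220703), 82.07630920410156) [[554.6239  -42.87049]
 [655.2565  -56.87684]
 [688.84033 184.41577]
 [588.20776 198.42212]]
```

```bash
python3 -m crank '[{"turn":[0,0,0.022],"slide":[-0.118,0.31,0.18],"fingers":-1},{"turn":[0,0,0.022],"slide":[-0.118,0.31,0.18],"fingers":-1},{"turn":[0,0,0.022],"slide":[-0.118,0.31,0.18],"fingers":-1},{"turn":[0,0,0.022],"slide":[-0.118,0.31,0.18],"fingers":-1},{"turn":[0,0,0.022],"slide":[-0.118,0.31,0.18],"fingers":-1}]' 10
python3 -m crank '[{"turn":[0,0,0],"slide":[0,0,0],"fingers":-1},{"turn":[0,0,0],"slide":[0,0,0],"fingers":-1},{"turn":[0,0,0],"slide":[0,0,0],"fingers":-1},{"turn":[0,0,0],"slide":[0,0,0],"fingers":-1},{"turn":[0,0,0],"slide":[0,0,0],"fingers":-1}]'
python3 - <<'E'
from h import *
print(get_state())
for n in("scene","side","wrist"):
    cv2.imwrite(f"pics/{n}1.png",cv2.cvtColor(grab_frame(n),cv2.COLOR_RGB2BGR))
a=cv2.imread("pics/side1.png")[100:300,260:400];b=cv2.imread("pics/scene1.png")[130:310,240:420]
a=cv2.resize(a,(420,600),interpolation=2);b=cv2.resize(b,None,fx=2,fy=2,interpolation=2)
c=np.zeros((600,800,3),np.uint8);c[:,:420]=a;c[:360,430:790]=b
cv2.imwrite("pics/z3.png",c)
E
```

```text
t: 0.57
eef_pos: [0.5153, 0.0588, 0.1342]
ee_rot: [3.138, -0.001, -1.71]
force: [-1.4, 0.6, 0.1]
width: 0.0596
t: 0.98
eef_pos: [0.5209, 0.0589, 0.1368]
ee_rot: [-3.141, 0.0, -1.71]
force: [-0.2, -0.2, -0.8]
width: 0.0266
{'t': 0.9833, 'q': array([ 4.87202157e-01,  1.90877388e-01, -4.43134777e-01,  1.79385408e-04,
       -9.36147128e-01, -6.26216537e-01]), 'qd': array([-0.00151303,  0.00034719, -0.00646628, -0.00090708,  0.00136347,
       -0.00341249]), 'joint_efforts': array([ 1.74100595e-01, -4.09415531e+01,  2.50743914e+01,  6.00609183e+00,
       -1.67509419e-02,  4.65027944e-03]), 'eef_pos': array([0.52094848, 0.05888132, 0.13683236]), 'ee_rot': array([-3.14099180e+00,  2.56250126e-04, -1.70970432e+00]), 'force': array([-0.18804778, -0.16494067, -0.8464301 ]), 'moment': array([0.02425751, 0.01005822, 0.01834198]), 'width': 0.02659565614900925}
```

View pics/wrist1.png

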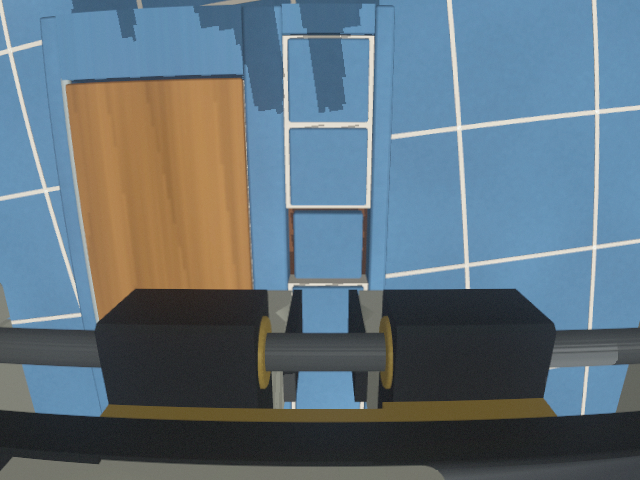

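View pics/z3.png

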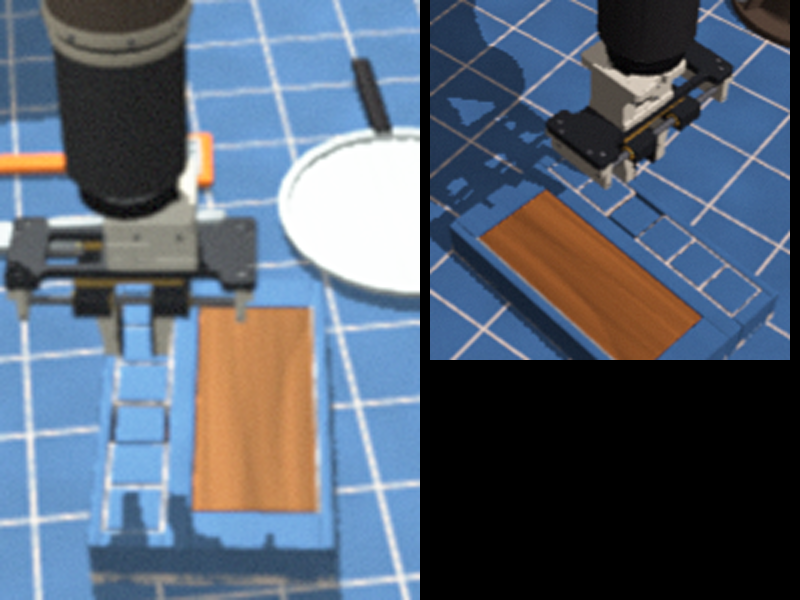

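```bash
python3 -m crank '[{"turn":[0,0,0],"slide":[0,0,0],"fingers":-1},{"turn":[0,0,0],"slide":[0,0,0],"fingers":-1},{"turn":[0,0,0],"slide":[0,0,0],"fingers":-1},{"turn":[0,0,0],"slide":[0,0,0],"fingers":-1},{"turn":[0,0,0],"slide":[0,0,0],"fingers":-1}]'
python3 - <<'E'
from h import *
print(get_state()["width"],get_state()["eef_pos"])
print(ray("wrist",[(329,245),(291,209),(366,209),(290,281),(368,281)],.05).round(4))
for n in("scene","side","wrist"):
    cv2.imwrite(f"pics/{n}2.png",cv2.cvtColor(grab_frame(n),cv2.COLOR_RGB2BGR))
a=cv2.imread("pics/side2.png")[150:270,260:350];b=cv2.imread("pics/wrist2.png")[180:480,120:520]
a=cv2.resize(a,(390,520),interpolation=2)
c=np.zeros((600,800,3),np.uint8);c[:520,:390]=a;c[:300,395:795]=b
cv2.imwrite("pics/z4.png",c)
E
```

```text
t: 1.55
eef_pos: [0.52, 0.059, 0.1366]
ee_rot: [-3.142, 0.0, -1.709]
force: [-0.2, 0.2, -0.2]
width: 0.0004
0.00042278261391426786 [0.51998282 0.05897898 0.13657989]
[[0.5175 0.0562 0.05  ]
 [0.5368 0.0311 0.05  ]
 [0.4928 0.0372 0.05  ]
 [0.5446 0.0759 0.05  ]
 [0.4966 0.0826 0.05  ]]
```

View pics/z4.png

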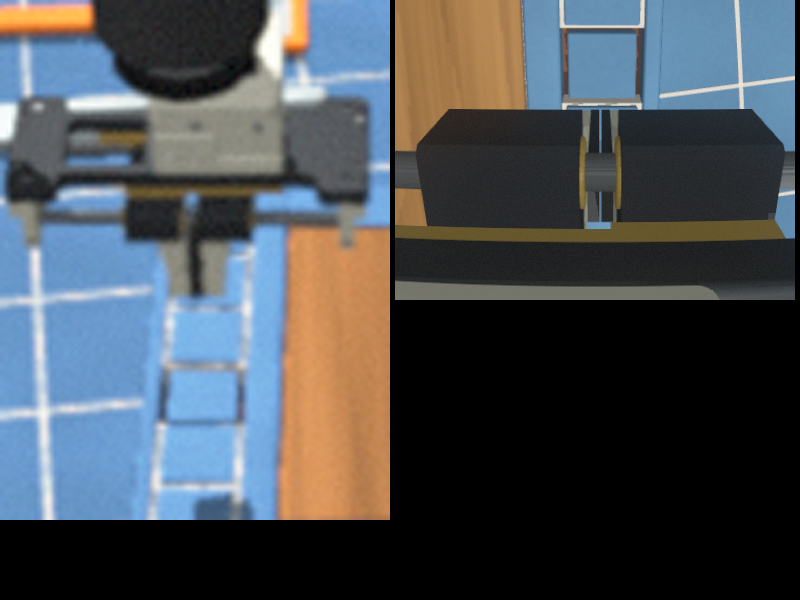

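```bash
python3 -m crank '[{"turn":[0,0,0.1],"slide":[0,0,0],"fingers":-1},{"turn":[0,0,0.1],"slide":[0,0,0],"fingers":-1},{"turn":[0,0,0.1],"slide":[0,0,0],"fingers":-1},{"turn":[0,0,0.1],"slide":[0,0,0],"fingers":-1},{"turn":[0,0,0.1],"slide":[0,0,0],"fingers":-1}]' 
python3 -m crank '[{"turn":[0,0,0.1],"slide":[0,0,0],"fingers":-1},{"turn":[0,0,0.1],"slide":[0,0,0],"fingers":-1},{"turn":[0,0,0.1],"slide":[0,0,0],"fingers":-1},{"turn":[0,0,0.1],"slide":[0,0,0],"fingers":-1},{"turn":[0,0,0.1],"slide":[0,0,0],"fingers":-1}]' 
python3 -m crank '[{"turn":[0,0,0.05],"slide":[0,0,0.04],"fingers":-1},{"turn":[0,0,0.05],"slide":[0,0,0.08],"fingers":-1},{"turn":[0,0,0.05],"slide":[0,0,0.12],"fingers":-1},{"turn":[0,0,0.05],"slide":[0,0,0.14],"fingers":-1},{"turn":[0,0,0.05],"slide":[0,0,0.14],"fingers":-1}]' 
python3 - <<'E'
from h import *
s=get_state();print(s["eef_pos"],s["ee_rot"],s["q"])
for n in("scene","side","wrist"):
    cv2.imwrite(f"pics/{n}3.png",cv2.cvtColor(grab_frame(n),cv2.COLOR_RGB2BGR))
a=cv2.imread("pics/side3.png")[180:300,260:350];b=cv2.imread("pics/scene3.png")[150:330,250:430]
c=np.zeros((600,800,3),np.uint8);c[:520,:390]=cv2.resize(a,(390,520),interpolation=2);c[:400,395:795]=cv2.resize(b,(400,400),interpolation=2)
cv2.imwrite("pics/z5.png",c)
E
```

```text
t: 2.12
eef_pos: [0.52, 0.059, 0.1366]
ee_rot: [-3.142, 0.0, -2.34]
force: [0.6, 0.3, 0.1]
width: 0.0003
t: 2.53
eef_pos: [0.52, 0.059, 0.1366]
ee_rot: [3.142, 0.0, -2.965]
force: [0.3, 0.6, 0.1]
width: 0.0004
t: 2.95
eef_pos: [0.5185, 0.0584, 0.0645]
ee_rot: [-3.139, -0.004, 3.012]
force: [-0.3, 0.5, -0.1]
width: 0.0004
[0.51854994 0.0583605  0.06448967] [-3.13944411 -0.00351232  3.01215637] [ 4.88234697e-01  2.79450240e-01 -5.26495520e-01 -4.06326585e-04
 -7.68958255e-01 -2.18817095e+00]
```

View pics/z5.png

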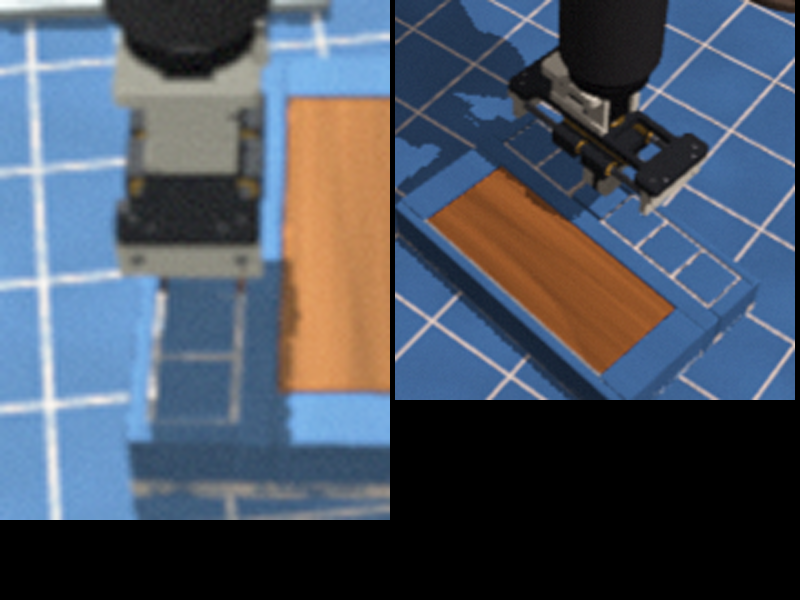

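View pics/wrist3.png

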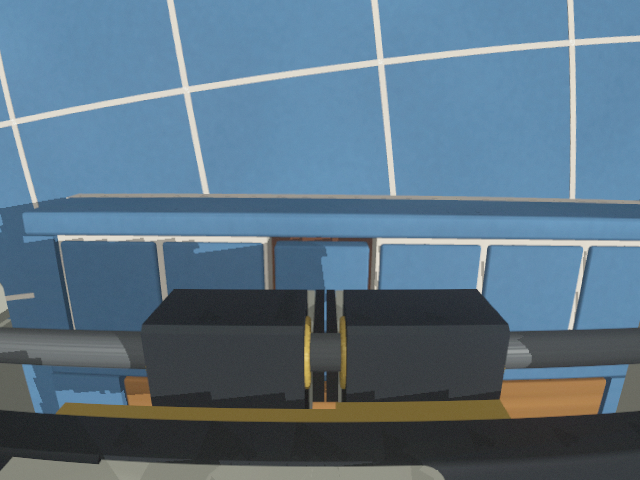

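```bash
python3 -m crank '[{"turn":[0,0,0],"slide":[0,0,0.012],"fingers":-1},{"turn":[0,0,0],"slide":[0,0,0.024],"fingers":-1},{"turn":[0,0,0],"slide":[0,0,0.03],"fingers":-1},{"turn":[0,0,0],"slide":[0,0,0.03],"fingers":-1},{"turn":[0,0,0],"slide":[0,0,0.03],"fingers":-1}]'
python3 -m crank '[{"turn":[0,0,0],"slide":[0,0,0.002],"fingers":-1},{"turn":[0,0,0],"slide":[0,0,0.004],"fingers":-1},{"turn":[0,0,0],"slide":[0,0,0.006],"fingers":-1},{"turn":[0,0,0],"slide":[0,0,0.006],"fingers":-1},{"turn":[0,0,0],"slide":[0,0,0.006],"fingers":-1}]'
```

```text
t: 3.52
eef_pos: [0.5198, 0.0589, 0.0514]
ee_rot: [-3.141, -0.0, 3.01]
force: [-0.2, 0.4, -0.4]
width: 0.0004
t: 3.93
eef_pos: [0.52, 0.059, 0.0485]
ee_rot: [-3.142, -0.0, 3.01]
force: [0.9, 1.1, -0.6]
width: 0.0005
```

```bash
python3 -m crank '[{"turn":[0,0,0],"slide":[0,0,0.002],"fingers":-1},{"turn":[0,0,0],"slide":[0,0,0.004],"fingers":-1},{"turn":[0,0,0],"slide":[0,0,0.004],"fingers":-1},{"turn":[0,0,0],"slide":[0,0,0.004],"fingers":-1}]'
python3 -m crank '[{"turn":[0,0,0],"slide":[0,0,0.002],"fingers":-1},{"turn":[0,0,0],"slide":[0,0,0.004],"fingers":-1},{"turn":[0,0,0],"slide":[0,0,0.004],"fingers":-1},{"turn":[0,0,0],"slide":[0,0,0.004],"fingers":-1}]'
```

```text
t: 4.27
eef_pos: [0.5201, 0.059, 0.0466]
ee_rot: [3.141, 0.0, 3.01]
force: [0.8, -0.8, 1.4]
width: 0.0005
t: 4.6
eef_pos: [0.5201, 0.059, 0.0445]
ee_rot: [3.142, 0.0, 3.01]
force: [0.6, -1.1, 1.0]
width: 0.0007
```

```bash
python3 -m crank '[{"turn":[0,0,0],"slide":[0,0,0.002],"fingers":-1},{"turn":[0,0,0],"slide":[0,0,0.004],"fingers":-1},{"turn":[0,0,0],"slide":[0,0,0.004],"fingers":-1},{"turn":[0,0,0],"slide":[0,0,0.004],"fingers":-1}]'
python3 -m crank '[{"turn":[0,0,0],"slide":[0,0,0.002],"fingers":-1},{"turn":[0,0,0],"slide":[0,0,0.002],"fingers":-1},{"turn":[0,0,0],"slide":[0,0,0.002],"fingers":-1}]'
python3 - <<'E'
from h import *
s=get_state();print(s["eef_pos"],s["force"])
for n in("scene","side","wrist"):
    cv2.imwrite(f"pics/{n}4.png",cv2.cvtColor(grab_frame(n),cv2.COLOR_RGB2BGR))
a=cv2.imread("pics/side4.png")[180:300,260:380];b=cv2.imread("pics/scene4.png")[150:350,240:420]
c=np.zeros((600,800,3),np.uint8);c[:390,:390]=cv2.resize(a,(390,390),interpolation=2);c[:440,395:791]=cv2.resize(b,(396,440),interpolation=2)
cv2.imwrite("pics/z6.png",c)
E
```

```text
t: 4.93
eef_pos: [0.5201, 0.059, 0.0425]
ee_rot: [3.142, 0.0, 3.01]
force: [1.2, 1.2, 1.9]
width: 0.0003
t: 5.18
eef_pos: [0.5201, 0.059, 0.0422]
ee_rot: [3.142, 0.0, 3.01]
force: [-2.1, -0.6, 9.4]
width: 0.0005
[0.52011225 0.05900101 0.04221447] [-2.101943   -0.62341944  9.42289134]
```

View pics/z6.png

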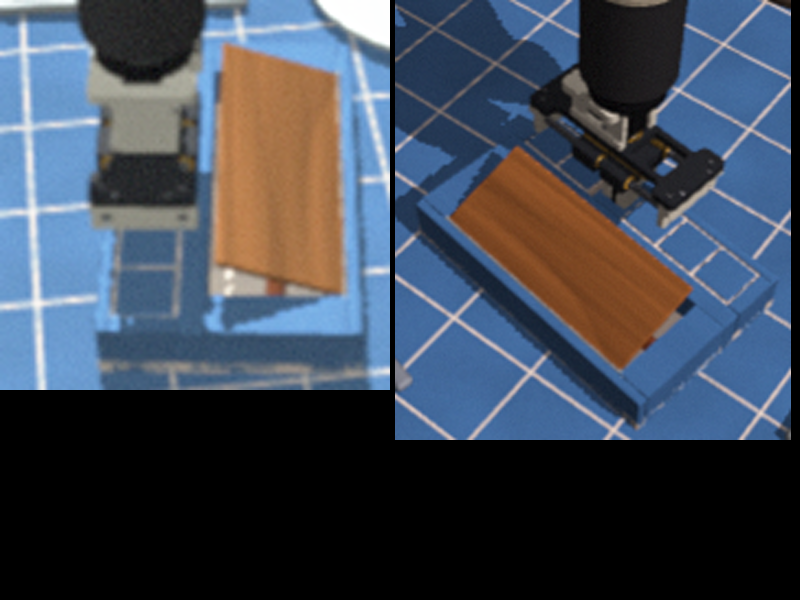

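```bash
python3 -m crank '[{"turn":[0,0,0],"slide":[0,0,-0.01],"fingers":-1},{"turn":[0,0,0],"slide":[0,0,-0.03],"fingers":-1},{"turn":[0,0,0],"slide":[0,0,-0.08],"fingers":-1},{"turn":[0,0,0],"slide":[0,0,-0.15],"fingers":-1},{"turn":[0,0,0],"slide":[0,0,-0.22],"fingers":-1}]'
python3 -m crank '[{"turn":[0,0,0],"slide":[0.1,0,-0.08],"fingers":-1},{"turn":[0,0,0],"slide":[0.1,0,-0.08],"fingers":-1},{"turn":[0,0,0],"slide":[0.1,0,-0.08],"fingers":-1},{"turn":[0,0,0],"slide":[0.1,0,-0.08],"fingers":-1},{"turn":[0,0,0],"slide":[0.1,0,-0.08],"fingers":-1}]'
python3 - <<'E'
from h import *
s=get_state();print(s["eef_pos"],s["force"],abs(s["qd"]).max())
for n in("scene","side"):
    cv2.imwrite(f"pics/{n}5.png",cv2.cvtColor(grab_frame(n),cv2.COLOR_RGB2BGR))
a=cv2.imread("pics/side5.png")[:,200:520];b=cv2.imread("pics/scene5.png")[:,110:560]
c=np.zeros((480,780,3),np.uint8);c[:,:320]=a;c[:,325:775]=b
cv2.imwrite("pics/z7.png",c)
E
```

```text
t: 5.75
eef_pos: [0.519, 0.0585, 0.1526]
ee_rot: [-3.14, -0.002, 3.01]
force: [1.4, 0.1, 0.2]
width: 0.0005
t: 6.17
eef_pos: [0.4704, 0.0656, 0.1917]
ee_rot: [3.141, 0.0, 3.01]
force: [0.4, -0.1, -1.0]
width: 0.0004
[0.4703937  0.06560372 0.1916724 ] [ 0.42373475 -0.05301731 -1.00703707] 0.03013196150465904
```

View pics/z7.png

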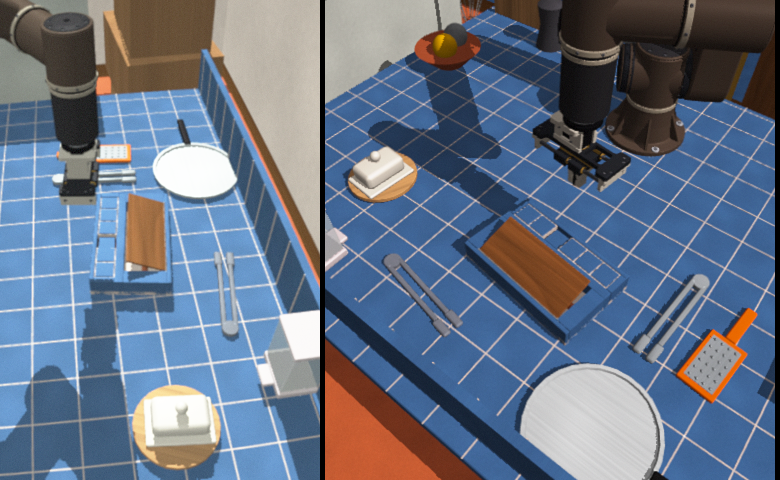

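```bash
python3 - <<'E'
from h import *
for a,b in(((326,264),(288,220)),((331,195),(373,287))):
    best=min(np.arange(.04,.13,.0005),key=lambda z:np.linalg.norm(ray("side",[a],z)-ray("scene",[b],z)))
    print(best,ray("side",[a],best),ray("scene",[b],best),"angle",np.arcsin((best-.05)/.104))
for n in("side","scene"):
    d=cv2.absdiff(cv2.imread(f"pics/{n}4.png"),cv2.imread(f"pics/{n}5.png"))
s=get_state();print(s["t"],s["eef_pos"],s["force"],abs(s["qd"]).max())
E
```

```text
0.07250000000000004 [[ 0.55744976 -0.04864261  0.0725    ]] [[ 0.57213056 -0.05572627  0.0725    ]] angle 0.21807042825734943
0.07000000000000003 [[0.59950976 0.19843573 0.07      ]] [[0.6005415  0.19832874 0.07      ]] angle 0.1935131925107858
6.2667 [0.47041751 0.06532416 0.19075753] [-0.08756994 -0.39525463  0.28924151] 0.01252324802649483
```

My rough corner picks give 0.2 rad, less than expected, so I'll measure it properly on enlarged views.

```bash
python3 - <<'E'
import cv2,numpy as np
a=cv2.imread("pics/side5.png")[180:300,280:385];b=cv2.imread("pics/scene5.png")[190:345,240:420]
cv2.imwrite("pics/z8.png",cv2.resize(a,None,fx=5,fy=5,interpolation=cv2.INTER_CUBIC))
cv2.imwrite("pics/z9.png",cv2.resize(b,None,fx=3.8,fy=3.8,interpolation=cv2.INTER_CUBIC))
E
```

```text
(no output)
```

View pics/z8.png

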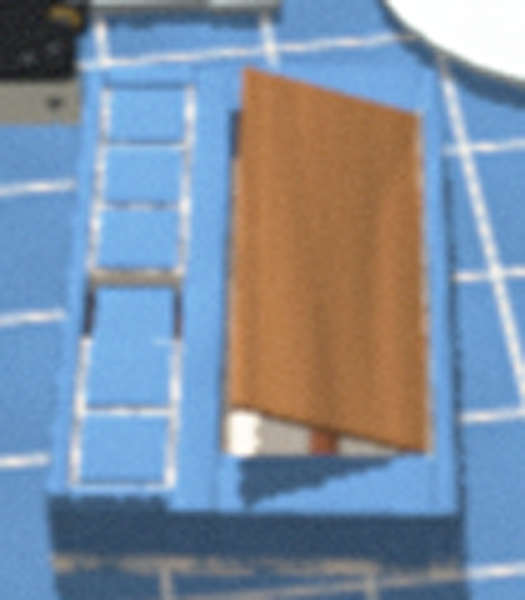

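View pics/z9.png

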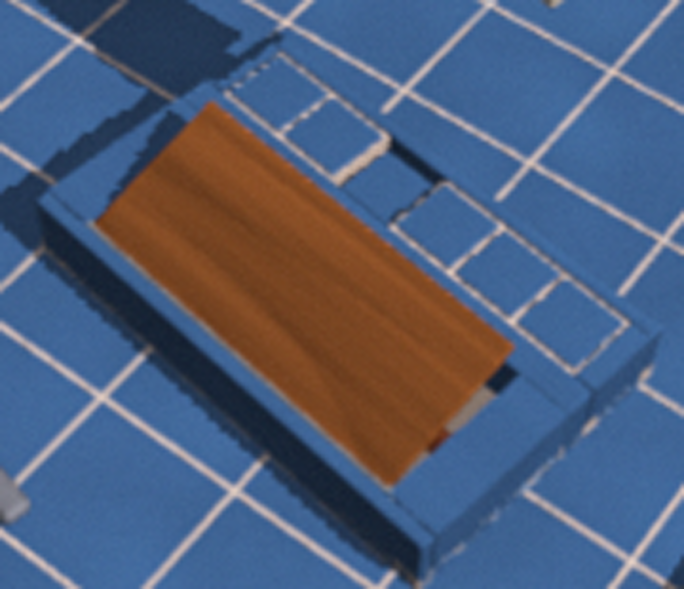

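```bash
python3 - <<'E'
from h import *
for a,b in(((326.4,261),(295.8,216.3)),((329.2,194),(375,281.3))):
    best=min(np.arange(.03,.13,.0005),key=lambda z:np.linalg.norm(ray("side",[a],z)-ray("scene",[b],z)))
    print(best,ray("side",[a],best),ray("scene",[b],best),"angle",np.arcsin((best-.05)/.104))
print("closed check")
for a,b in(((324.2,270),(298.2,224.7)),((326,202.5),(375.8,288.7))):
    best=min(np.arange(.02,.13,.0005),key=lambda z:np.linalg.norm(ray("side",[a],z)-ray("scene",[b],z)))
    print(best,ray("side",[a],best),ray("scene",[b],best))
E
```

```text
0.08000000000000004 [[ 0.55887515 -0.04564797  0.08      ]] [[ 0.55731169 -0.04450043  0.08      ]] angle 0.292619685344254
0.07800000000000004 [[0.59411242 0.19434855 0.078     ]] [[0.59109341 0.19605756 0.078     ]] angle 0.27259421912712445
closed check
0.045000000000000026 [[ 0.5530724  -0.04425563  0.045     ]] [[ 0.5514727  -0.04357659  0.045     ]]
0.044000000000000025 [[0.58518011 0.19788472 0.044     ]] [[0.58533967 0.19813226 0.044     ]]
```

```bash
python3 -c "from station import *;print(job_done())"
```

```text
the job is handed in; nothing more can be done
None
```

The catch tile is pressed fully in, the hatch is up, the hand is clear, and the job is handed in (robot clock about 6.3 s). No verdict was reported.

- **Finding the tile:** I found it by sight, so I did not feel along the row. It is the third tile from the −y end (ledge y = −24 mm), the only one with an open gap in all three camera views. I placed it at about (0.519, 0.058).
- **Pressing:** With the fingers shut and turned along the row, I pressed down in small steps. The tile gave at about 1–2 N as the wrist sensor read it. It stopped at TCP z = 42.2 mm (nominal 42 mm), where the force rose to 9.4 N. I then lifted straight up and drew back towards the base.
- **Hatch angle:** The checks disagreed. My first rough corner picks gave about 0.2 rad. Better picks on enlarged views gave 0.27–0.29 rad. Measured against the same corners with the hatch shut, the front edge rose 34–35 mm, which is about 0.34 rad. I trust that last figure because it cancels the calibration bias.
- **Robot clear:** The TCP is at z = 0.19 m, the force reading is near zero and the arm is still.
- **Bystanders:** The butter dish, turntable, grater and tongs look to be where they were in the pictures. I compared them by eye only and did not measure them.

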